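Clear the jar, then pack the slide boxes into the tray corner

ROBOT

A 7-joint arm with a two-finger parallel gripper is mounted at the origin on the work surface. World frame = base frame: x ahead of the robot, y to its left, z up, the work surface at z = 0. Lengths are in m, angles in rad, forces in N, time in s.
With the tool pointing down it reaches from about 0.35 to 0.9 m from the base axis. Payload 8.1 kg.
Tool frame: the origin (TCP) lies between the finger pads; the fingertips stand 25 mm ahead of it and the grasp point (between the pads) lies 6 mm ahead of it; z points along the fingers, y is the direction in which the jaws open and shut (so a half turn about z gives the same grasp; the last joint's range is limited). The gripper opens to 92 mm and grips with 3 to 60 N. Pads are 19 mm wide; open, the fingers measure 130 mm over their backs; the gripper's body (75 mm by 190 mm) begins 47 mm behind the grasp point.
Start: joints at [-1.389, 0.434, 0.025, 1.573, -0.012, 1.134, -0.075], TCP at [0.176, 0.6, 0.252] pointing down, gripper open.
Joint ranges: [-2.62, 2.62], [-0.44, 2.09], [-1.27, 1.32], [0.08, 2.57], [-1.32, 4.46], [0.12, 2], [-2.74, 2.74]. Speed limits (rad/s): [2.22, 2.22, 3.01, 3.01, 3.14, 3.14, 3.14].

INTERFACE

Orientations are given as a rotation vector (axis times angle).
In Python, from cell import * gives the robot as it stands.
- The arm moves only by the shell command python3 -m jog 'ROWS' [FORCE]. ROWS is JSON, one flat list of numbers, 5 for each row, row after row: the finger opening in mm, from 0 to 91.8, then the shift along the tool's x, y, z in units of 40 mm (1.0 is 40 mm), then the turn about the tool's z in units of 6 degrees (1.0 is 6 degrees). A call has 1 to 20 rows; each row shifts and turns the pose as measured when the row begins, along the tool's axes as they then stand; what a row does not reach is not made up. A row lasts 1/12 s, in which the tool goes at most 41.7 mm and 7.16 degrees, less where a joint would pass 70% of its speed; a pose out of reach is approached as far as the arm can. A call is refused whole if a number of a shift passes 1 or a number of a turn 1, either way. A call with a gripper value outside its range is refused whole. The fingers move at their own pace and stop on an object; FORCE is the grip in N (left out, the last holds). Time passes only in rows, so rows that do not move let the fingers close. It gives the time, the measured TCP pose, the force and the opening at its end, in the units of the state.
- observe(): the state, without advancing time (a new reading comes with each control period).
- get_image(name): name is "scene" or "top"; returns the picture (420x560x3 uint8, red, green, blue); there is no depth.
- camera_params(name): a dict with "intrinsics" (3x3 intrinsics, pixels), "xyz" and "orientation" of the camera in the world. Camera axes: x right, y down, z forward; pixel columns grow to the right and rows downward; lengths in m; the calibration is good to about 2 mm. A picture is of the moment at which its call begins. camera_params takes no time and is no camera call.
- sign_off(): hands the job in, once; it reports no verdict.
The state is a dict: "clock": time; "joints": joint angles; "dq": joint speeds; "joint_efforts": joint torques, N m; "position": TCP position; "ee_rot": TCP orientation; "force": force on the tool from outside, world axes, zero at the start; "ft_torque": the same for the moment, N m; "width": opening from 0.0 (shut) to 1.0 (fully open).
Only numpy, scipy, OpenCV 4.12 (cv2) and the standard library are available. Lean on these libraries where they do the work, as an engineer would, in place of code of your own. Each camera call takes 0.05 s, during which the arm holds its last target. There are 200 camera calls.

TASK

A specimen jar is standing where the two slide boxes belong in the dissecting tray: first lift it out and stand it upright, wholly on the round cork mat. Then pack the boxes lid up in the corner between the orange divider and the tray's far wall, long sides along the divider: first the yellow box, snug against the far wall and pressing the divider's stop button flush, then the white box snug against the yellow box and the far wall. The boxes hold glass slides, so push them gently, and leave the wipes tub, scissors and petri dish alone.

Things in the scene. Friction and masses are not known exactly. Their poses are not given: they have to be found in the camera images.
- jar_c (a point): centre (half-way up) of the closed amber specimen jar with a green cap, standing in the tray: 56 mm in diameter, 90 mm tall, about 0.25 kg; z up along its axis
- mat_c (a point): centre of the top face of the round cork mat, 100 mm in diameter and 4 mm thick, fixed on the table
- yellowbox_c (a point): centre of the yellow slide box: 80 mm along its x, 45 mm along its y, 40 mm tall along z (lid up, paper label on the lid), about 0.18 kg (0.13 to 0.25); starts flat on the table
- whitebox_c (a point): centre of the white slide box: same size, mass range and axes as the yellow one; the two swap places from run to run
- tray: the aluminium tray with a blue floor, fixed; its place and yaw (within 0.2 rad) vary. Origin: centre of its underside, on the table. Its x points from the near wall to the far wall, y to the left seen from the robot, z up. Inside 200 mm along x by 300 mm along y; floor 4 mm thick; walls 5 mm thick, tops 45 mm above the table
- tray_wall (a point): foot of the tray's far wall (the long wall away from the robot), on its inner face, midway along it, at the level of the tray floor; axes as the tray's: x points out through the far wall, y along it
- stop (a joint): sprung white stop button, 14 mm across, on the face of the orange divider (5 mm plate across the tray in its right-hand half, parallel to the tray's x, top 40 mm above the table), 40 mm short of the far wall, 22 mm above the table. Value: how far it is pressed, 0 (stands out 6 mm) to 0.006 m (flush: box against the divider). Full press takes under 0.5 N
- yellowbox: the yellow box again, at its underside's centre. The orange divider is clamped, its setting differs each run and is not measured: its face towards the boxes lies 120 to 65 mm to the tray's -y side of its middle. Find it by sight or touch. A box sliding on the tray floor resists with 1 to 4 N. The yellow box may not be pressed against the divider, directly or through the white box, with over 30 N
- wipes: bystander: white tub of wipes with a green band, 80 mm in diameter, 150 mm tall; origin at the centre of its underside
- scissors: bystander: steel scissors lying flat, about 160 mm long; origin at the pivot, underside
- petri: bystander: closed glass petri dish, 94 mm in diameter, 18 mm tall; origin at the centre of its underside
Not all that is in view belongs to the job. Leave any purple look-alike of the yellowbox alone.

How it is judged:
By the outcome, as a careful person would: the job done as asked, in the order asked, and still so for the second after the job is handed in, with the robot touching nothing.
It also fails if it takes over 72 s, if anything falls off the work surface, if the arm or the gripper's body presses on something with over 40 N, if the wrist force passes 120 N, or if a joint passes its speed limit or range.

## Working session

There is one attempt and no reset: what is moved stays moved. The work goes in short steps, Python scripts to look and compute and a shell command to move; the robot and the scene stay as the last step left them, time stands still between calls to the robot, and variables do not carry over. Pictures are saved under pics/ and viewed, about 8 in all and at most 12, crops included, and the job is handed in when it is done.

```bash
ls; mkdir -p pics
python3 - <<'E'
from cell import *
import cv2
s=observe();print(s)
for n in("scene","top"):
    cv2.imwrite(f"pics/{n}0.png",get_image(n)[:,:,::-1]);print(camera_params(n))
E
```

```text
pics
{'clock': 0.0, 'joints': array([-1.3886074 ,  0.43517944,  0.02496928,  1.57407582, -0.01159745,
        1.13399577, -0.07509034]), 'dq': array([-6.43273206e-04, -4.97865422e-04, -2.05747982e-04,  1.06912631e-03,
        4.04149707e-05,  7.92323761e-04, -8.44291756e-04]), 'joint_efforts': array([ 5.04567215e-04, -6.67849731e+01,  9.84667428e-01, -3.14452851e+01,
       -6.05703495e-02,  4.31247451e-02,  1.77959864e-04]), 'position': array([0.17551677, 0.59936899, 0.25098018]), 'ee_rot': array([-4.45910357e-01, -3.10970673e+00,  2.37412603e-03]), 'force': array([ 0.53763916,  0.30815333, -0.77986584]), 'ft_torque': array([ 0.04729839,  0.04083187, -0.00696964]), 'width': 0.998964916162202}
{'intrinsics': array([[499.93363149,   0.        , 281.67993088],
       [  0.        , 499.93363149, 214.73447666],
       [  0.        ,   0.        ,   1.        ]]), 'xyz': array([1.37698055, 0.14268186, 0.74522478]), 'orientation': array([-1.53934589, -1.87322515,  0.8982895 ])}
{'intrinsics': array([[407.40283016,   0.        , 280.50743076],
       [  0.        , 407.40283016, 212.40034817],
       [  0.        ,   0.        ,   1.        ]]), 'xyz': array([ 0.34564725, -0.03302914,  1.0254116 ]), 'orientation': array([-2.09206653,  2.12869311, -0.17843004])}
```

View pics/scene0.png

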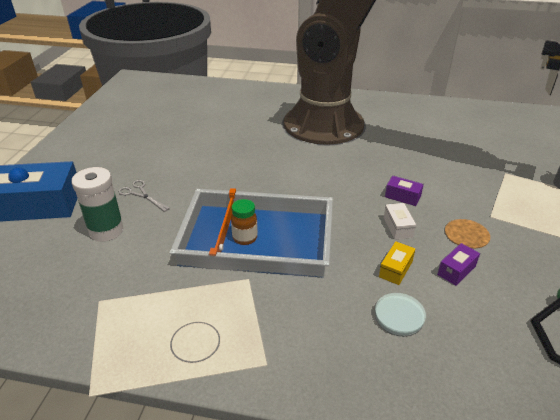

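View pics/top0.png

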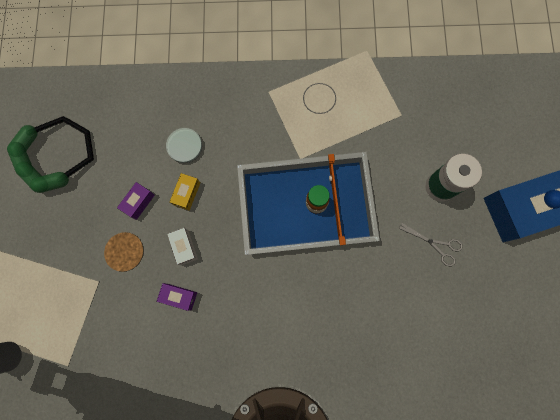

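Top view shows yellow box (184,190), white box (181,245), purple look-alikes (135,200) and (177,296), jar cap (318,195), cork mat (124,252), divider from (332,156) to (342,243), and tray corners near (240,165), (367,155), (378,241) and (247,253). The round outline on the paper (319,98) is not the mat. I'm choosing the yellow and white boxes, the cork mat, and the green-capped jar.

```bash
cat > h.py <<'E'
from cell import *
import cv2, numpy as np
from scipy.spatial.transform import Rotation as R
def ray(n,uv,z):
    c=camera_params(n);K=np.array(c["intrinsics"]);o=np.array(c["xyz"])
    uv=np.atleast_2d(np.array(uv,float));d=np.c_[uv,np.ones(len(uv))]@np.linalg.inv(K).T@R.from_rotvec(c["orientation"]).as_matrix().T
    return (o+d*((z-o[2])/d[:,2])[:,None])[:,:2]
def proj(n,p):
    c=camera_params(n);q=(np.atleast_2d(p)-c["xyz"])@R.from_rotvec(c["orientation"]).as_matrix()
    q=q@np.array(c["intrinsics"]).T;return q[:,:2]/q[:,2:]
def blob(img,lo,hi,roi):
    h=cv2.cvtColor(img,cv2.COLOR_RGB2HSV);m=cv2.inRange(h,lo,hi);k=np.zeros_like(m);x0,y0,x1,y1=roi;k[y0:y1,x0:x1]=255;m&=k
    cs=cv2.findContours(m,cv2.RETR_EXTERNAL,cv2.CHAIN_APPROX_NONE)[0]
    return max(cs,key=cv2.contourArea)[:,0,:],m
E
python3 - <<'E'
from h import *
t=get_image("top");s=get_image("scene")
hs=cv2.cvtColor(t,cv2.COLOR_RGB2HSV)
for nm,p in dict(y=(180,195),w=(176,240),cap=(318,193),mat=(124,252),org=(337,200),rim=(242,200),tab=(215,220),blue=(280,210)).items(): print(nm,hs[p[1],p[0]])
def show(nm,img,cam,lo,hi,roi,z):
    c,m=blob(img,lo,hi,roi);w=ray(cam,c,z)
    r=cv2.minAreaRect((w*1000).astype(np.float32));print(nm,cam,"px",c.mean(0).round(),"rect mm",np.round(r[0],1),np.round(r[1],1),round(r[2],1),"n",cv2.contourArea(c));return c
show("yellow",t,"top",(18,120,70),(32,255,255),(160,165,210,215),.04)
show("white",t,"top",(0,0,140),(179,70,255),(160,225,205,270),.04)
show("cap",t,"top",(45,100,30),(80,255,255),(290,175,340,220),.09)
show("cap",s,"scene",(45,100,30),(80,255,255),(225,195,265,225),.09)
show("mat",t,"top",(5,80,60),(20,255,255),(95,225,150,280),.004)
show("orange",t,"top",(4,170,100),(14,255,255),(325,150,350,250),.04)
show("orange",s,"scene",(4,170,100),(14,255,255),(205,185,240,260),.04)
show("blue",t,"top",(100,120,40),(125,255,255),(235,150,380,260),.004)
show("rim",t,"top",(0,0,110),(179,60,255),(232,145,385,260),.045)
a=cv2.hconcat([cv2.resize(t[145:265,230:390],None,fx=5,fy=5,interpolation=2)]);cv2.imwrite("pics/c1.png",a[:,:,::-1])
b=cv2.resize(t[160:280,95:215],None,fx=5,fy=5,interpolation=2);cv2.imwrite("pics/c2.png",b[:,:,::-1])
E
```

```text
y [ 21 101 170]
w [ 39  20 176]
cap [ 66 163 111]
mat [ 16 147 142]
org [ 10 141  87]
rim [ 23  23 146]
tab [ 24  35 103]
blue [107 181 104]
yellow top px [184. 193.] rect mm [595.3 227.5] [55.6 83.3] 70.3 n 621.5
white top px [180. 246.] rect mm [459.7 234.6] [78.7 43. ] 19.8 n 523.5
cap top px [318. 195.] rect mm [ 567.3 -101.7] [47.1 48.4] 88.8 n 318.0
cap scene px [243. 208.] rect mm [ 569.5 -101.2] [63.  47.1] 13.7 n 337.0
mat top px [123. 252.] rect mm [451.3 389. ] [99.1 98. ] 70.9 n 1167.0
orange top px [337. 205.] rect mm [ 556.8 -148.3] [203.7  13.6] 6.7 n 113.0
orange scene px [225. 222.] rect mm [ 553.5 -148.4] [227.1  21.7] 5.0 n 260.5
blue top px [290. 207.] rect mm [560.5 -36.2] [194.  220.2] 4.9 n 6196.5
rim top px [279. 199.] rect mm [575.9 -32.9] [263.3 244.9] 5.0 n 1422.5
```

View pics/c1.png

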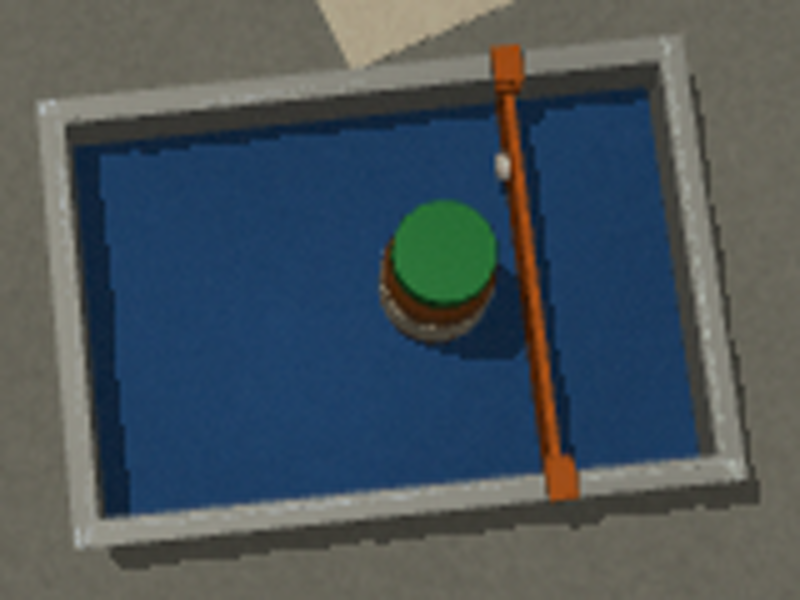

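View pics/c2.png

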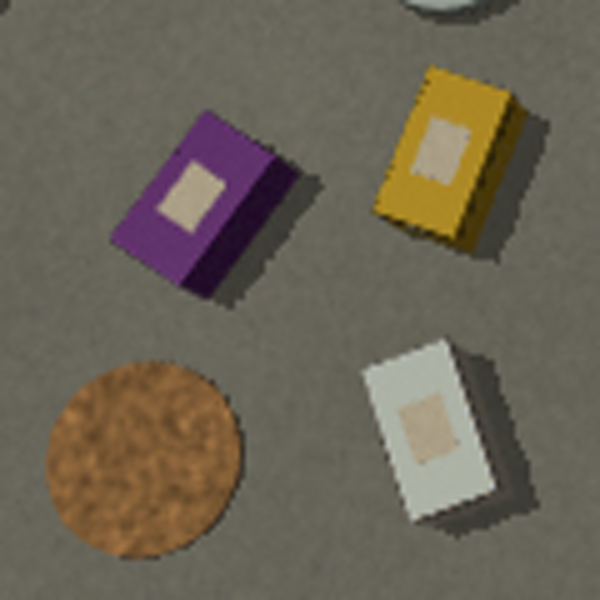

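The crops confirm it. Tray rim corners (c1 pixels) are (40,102), (682,38), (746,474) and (76,548), the stop is at (503,166), and the divider's left top edge runs (499,92) to (547,455). Both boxes are lid up with a label.

Run:
```python
from h import *
def px(p,o): return (np.array(p)+.5)/5-.5+o
T=ray("top",px([(40,102),(682,38),(746,474),(76,548)],(230,145)),.045)
print("tray corners",T.round(4)); L=np.linalg.norm(T-np.roll(T,-1,0),axis=1);print("sides",L.round(4))
c=T.mean(0);ax=(T[0]+T[1]-T[2]-T[3]);yaw=np.arctan2(ax[1],ax[0]);ay=T[0]+T[3]-T[1]-T[2];yaw2=np.arctan2(-ay[0],ay[1])
yw=(yaw+2*yaw2)/3 ;print("tray c",c.round(4),"yaw",yaw,yaw2)
M=np.array([[np.cos(yw),-np.sin(yw)],[np.sin(yw),np.cos(yw)]])
D=ray("top",px([(499,92),(510,170),(530,320),(547,455)],(230,145)),.04);print("divider face tray xy",((D-c)@M).round(4))
print("stop tray",((ray("top",px([(498,166)],(230,145)),.022)-c)@M).round(4))
h=np.array
for n,q in dict(y=[(432,66),(516,94),(456,240),(374,212)],w=[(362,371),(446,339),(496,488),(414,522)]).items():
    P=ray("top",px(q,(95,160)),.04);l=P[0]+P[1]-P[2]-P[3]
    print(n,P.mean(0).round(4),"yaw",np.arctan2(l[1],l[0]).round(3),"sides",np.linalg.norm(P-np.roll(P,-1,0),axis=1).round(4))
cap=ray("top",px([(444,252)],(230,145)),.09);print("jar",cap,((cap-c)@M))
print("mat",ray("top",px([(144,459)],(95,160)),.004))
s=observe();print(R.from_rotvec(s["ee_rot"]).as_matrix().round(3))
```

```text
tray corners [[ 0.6596  0.0943]
 [ 0.6857 -0.2288]
 [ 0.4652 -0.2474]
 [ 0.4351  0.0757]]
sides [0.3242 0.2213 0.3246 0.2252]
tray c [ 0.5614 -0.0766] yaw 0.08326293134012695 0.08667948666575526
divider face tray xy [[ 0.0942 -0.0684]
 [ 0.0533 -0.0689]
 [-0.0236 -0.0691]
 [-0.0908 -0.0689]]
stop tray [[ 0.0609 -0.0655]]
y [0.5987 0.2305] yaw -0.352 sides [0.0458 0.0797 0.0442 0.0796]
w [0.4596 0.2337] yaw 0.355 sides [0.0437 0.0783 0.0425 0.0794]
jar [[ 0.56722096 -0.10263866]] [[ 0.00357543 -0.02647144]]
mat [[0.45126162 0.38837557]]
[[-0.96   0.281 -0.   ]
 [ 0.281  0.96  -0.001]
 [-0.    -0.001 -1.   ]]
```

```bash
cat >> h.py <<'E'
C=np.array([.5614,-.0766]);YAW=.0855
def tw(x,y): return C+R.from_euler("z",YAW).as_matrix()[:2,:2]@[x,y]
def go(x,y,z,head_deg):
    s=observe();M=R.from_rotvec(s["ee_rot"]).as_matrix();p=s["position"]
    h=np.degrees(np.arctan2(M[1,1],M[0,1]))
    t=(h-head_deg+90)%180-90
    print("t",round(s["clock"],2),"pos",p.round(4),"head",h.round(1),"j7",s["joints"][6].round(2),"F",s["force"].round(1),"w",round(s["width"]*92,1),"tilt",M[:,2].round(3))
    print("shift units",((np.array([x,y,z])-p)@M/.04).round(3),"turn",(t/6).round(2))
E
python3 -m jog '[91.8,-0.7,-0.7,0,0, 91.8,-0.7,-0.7,0,0, 91.8,-0.7,-0.7,0,0, 91.8,-0.7,-0.7,0,0, 91.8,-0.7,-0.7,0,0, 91.8,-0.7,-0.7,0,0, 91.8,-0.7,-0.7,0,0, 91.8,-0.7,-0.7,0,0, 91.8,-0.7,-0.7,0,0, 91.8,-0.7,-0.7,0,0, 91.8,-0.7,-0.7,0,0, 91.8,-0.7,-0.7,0,0, 91.8,-0.7,-0.7,0,0, 91.8,-0.7,-0.7,0,0, 91.8,-0.7,-0.7,0,0, 91.8,-0.7,-0.7,0,0, 91.8,-0.7,-0.7,0,0, 91.8,-0.7,-0.7,0,0]' 15
python3 -c "
from h import *
go(.567,-.1026,.16,4.9)"
```

```text
clock: 1.7
position: [0.5271, -0.0451, 0.2479]
ee_rot: [-0.417, -3.113, -0.007]
force: [0.4, 0.5, -0.4]
width: 0.999
t 1.7 pos [ 0.5271 -0.0451  0.2479] head 74.7 j7 1.44 F [ 0.4  0.5 -0.4] w 91.9 tilt [-0.001  0.005 -1.   ]
shift units [-1.344 -1.133  2.19 ] turn 11.64
```

```bash
python3 -m jog '[91.8,-0.67,-0.57,0.2,0, 91.8,-0.67,-0.57,0.2,0, 91.8,0,0,0.15,1, 91.8,0,0,0.15,1, 91.8,0,0,0.15,1, 91.8,0,0,0.15,1, 91.8,0,0,0.15,1, 91.8,0,0,0.15,1, 91.8,0,0,0.15,1, 91.8,0,0,0.15,1, 91.8,0,0,0.15,1, 91.8,0,0,0.15,1, 91.8,0,0,0.15,1, 91.8,0,0,0,0.64, 91.8,0,0,0,0]'
python3 -c "
from h import *
go(.567,-.1026,.06,4.9)"
```

```text
clock: 2.95
position: [0.5703, -0.121, 0.16]
ee_rot: [2.208, 2.232, -0.003]
force: [-0.4, 0.4, -0.5]
width: 1.001
t 2.95 pos [ 0.5703 -0.121   0.16  ] head 0.6 j7 0.56 F [-0.4  0.4 -0.5] w 92.1 tilt [-0.    -0.002 -1.   ]
shift units [ 0.467 -0.077  2.5  ] turn -0.71
```

```bash
python3 -m jog '[91.8,0.45,-0.08,0,-0.7, 91.8,0,0,0,0, 91.8,0,0,0.5,0, 91.8,0,0,0.5,0, 91.8,0,0,0,0]'
python3 -c "
from h import *
go(.567,-.1026,.06,4.9)"
```

```text
clock: 3.37
position: [0.568, -0.1021, 0.1199]
ee_rot: [2.105, 2.327, -0.0]
force: [-0.1, -0.8, -0.1]
width: 1.002
t 3.37 pos [ 0.568  -0.1021  0.1199] head 5.7 j7 0.63 F [-0.1 -0.8 -0.1] w 92.1 tilt [ 0.002 -0.003 -1.   ]
shift units [-0.007 -0.029  1.496] turn 0.14
```

Accurate. Descend, grip at 15 N, lift.

```bash
python3 -m jog '[91.8,0,-0.02,0.5,0, 91.8,0,0,0.5,0, 91.8,0,0,0.48,0, 91.8,0,0,0,0, 50,0,0,0,0, 50,0,0,0,0, 50,0,0,0,0, 50,0,0,0,0, 50,0,0,0,0]' 15
python3 -c "
from h import *
go(.567,-.1026,.06,4.9)"
```

```text
clock: 4.12
position: [0.5713, -0.1041, 0.0669]
ee_rot: [2.093, 2.331, 0.008]
force: [-2.3, -1.2, 0.6]
width: 0.691
t 4.12 pos [ 0.5713 -0.1041  0.0669] head 6.2 j7 0.7 F [-2.3 -1.2  0.6] w 63.6 tilt [ 0.01  -0.002 -1.   ]
shift units [ 0.049 -0.103  0.172] turn 0.21
```

```bash
python3 -m jog '[45,0,0,0.1,0, 45,0,0,0,0, 45,0,0,0,0, 45,0,0,0,0, 45,0,0,0,0, 45,0,0,0,0]' 15
python3 -c "
from h import *
go(.4513,.3884,.15,4.9)"
```

```text
clock: 4.62
position: [0.5714, -0.1039, 0.0637]
ee_rot: [2.092, 2.332, 0.009]
force: [-0.8, 0.0, 3.1]
width: 0.603
t 4.62 pos [ 0.5714 -0.1039  0.0637] head 6.2 j7 0.7 F [-0.8  0.   3.1] w 55.5 tilt [ 0.011 -0.002 -1.   ]
shift units [12.553 -1.632 -2.213] turn 0.22
```

```bash
python3 -m jog '[45,0,0,-0.5,0, 45,0,0,-0.5,0, 45,0,0,-0.5,0, 45,0.3,-0.05,-0.5,0, 45,0.6,-0.1,-0.2,0, 45,0.8,-0.11,0,0, 45,0.8,-0.11,0,0, 45,0.8,-0.11,0,0, 45,0.8,-0.11,0,0, 45,0.8,-0.11,0,0, 45,0.8,-0.11,0,0, 45,0.8,-0.11,0,0, 45,0.8,-0.11,0,0, 45,0.8,-0.11,0,0, 45,0.8,-0.11,0,0, 45,0.8,-0.11,0,0, 45,0.8,-0.11,0,0, 45,0.8,-0.11,0,0, 45,0.3,-0.05,0,0, 45,0,0,0,0]' 15
python3 -c "
from h import *
go(.4513,.3884,.15,4.9)"
```

```text
clock: 6.28
position: [0.4497, 0.3711, 0.15]
ee_rot: [2.097, 2.326, 0.007]
force: [-0.5, -0.3, -2.2]
width: 0.606
t 6.28 pos [0.4497 0.3711 0.15  ] head 5.9 j7 -0.25 F [-0.5 -0.3 -2.2] w 55.7 tilt [ 0.011 -0.003 -1.   ]
shift units [ 0.425  0.086 -0.001] turn 0.17
```

```bash
python3 -m jog '[45,0.42,0.08,0,0, 45,0,0,0.3,0, 45,0,0,0.5,0, 45,0,0,0.5,0, 45,0,0,0.5,0, 45,0,0,0.2,0, 45,0,0,0,0, 45,0,0,0,0]' 15
python3 -c "
from h import *
go(.4513,.3884,.0642,4.9)
cv2.imwrite('pics/s1.png',cv2.resize(get_image('scene')[150:300,360:560],None,fx=4,fy=4)[:,:,::-1])"
```

```text
clock: 6.95
position: [0.4551, 0.382, 0.0667]
ee_rot: [2.098, 2.32, 0.007]
force: [0.7, 0.9, -2.0]
width: 0.606
t 6.95 pos [0.4551 0.382  0.0667] head 5.7 j7 -0.19 F [ 0.7  0.9 -2. ] w 55.7 tilt [ 0.013 -0.006 -1.   ]
shift units [ 0.17  -0.079  0.06 ] turn 0.14
```

View pics/s1.png

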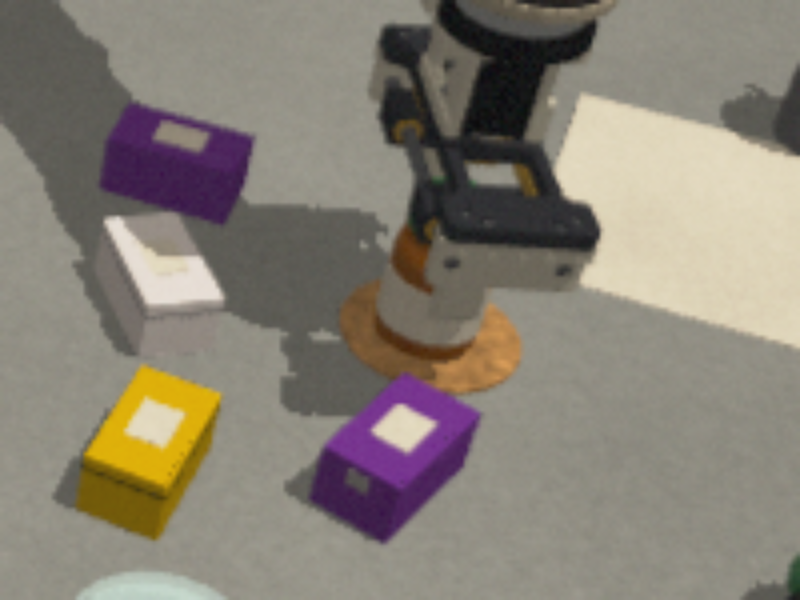

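The jar is upright over the cork mat (crop about (430,320)), well inside its rim and about 2 mm up. I'll lower it, release and rise.

```bash
python3 -m jog '[45,0.1,-0.05,0.05,0, 45,0,0,0.06,0, 45,0,0,0.03,0, 45,0,0,0,0, 62,0,0,0,0, 70,0,0,0,0, 91.8,0,0,0,0, 91.8,0,0,0,0, 91.8,0,0,0,0, 91.8,0,0,0,0, 91.8,0,0,-0.3,0, 91.8,0,0,-0.6,0, 91.8,0,0,-0.7,0, 91.8,0,0,-0.8,0, 91.8,0,0,0,0]' 15
python3 -c "
from h import *
go(.5987,.2305,.12,69.8)"
```

```text
clock: 8.25
position: [0.4536, 0.3863, 0.1672]
ee_rot: [2.1, 2.317, 0.015]
force: [1.1, 0.2, 0.2]
width: 1.001
t 8.25 pos [0.4536 0.3863 0.1672] head 5.6 j7 -0.29 F [1.1 0.2 0.2] w 92.0 tilt [ 0.017 -0.003 -1.   ]
shift units [-4.227  3.208  1.254] turn -10.7
```

```bash
python3 -m jog '[91.8,-0.6,0.45,0,0, 91.8,-0.7,0.53,0,0, 91.8,-0.7,0.53,0,0, 91.8,-0.7,0.53,0,0, 91.8,-0.7,0.53,0,0, 70,-0.5,0.38,0,0, 70,-0.2,0.15,0,-0.5, 70,0,0,0,-1, 70,0,0,0.1,-1, 70,0,0,0.1,-1, 70,0,0,0.1,-1, 70,0,0,0.1,-1, 70,0,0,0.1,-1, 70,0,0,0.1,-1, 70,0,0,0.1,-1, 70,0,0,0.1,-1, 70,0,0,0.1,-1, 70,0,0,0,-0.5, 70,0,0,0,0]' 15
python3 -c "
from h import *
go(.5987,.2305,.031,69.8)"
```

```text
clock: 9.83
position: [0.6053, 0.2254, 0.1513]
ee_rot: [0.413, 3.08, 0.009]
force: [0.6, -0.3, 0.5]
width: 0.762
t 9.83 pos [0.6053 0.2254 0.1513] head 74.7 j7 1.07 F [ 0.6 -0.3  0.5] w 70.1 tilt [ 0.035  0.001 -0.999]
shift units [0.292 0.048 2.999] turn 0.82
```

```bash
python3 -m jog '[70,0.1,0.03,0.4,0.6, 70,0.1,0.02,0.5,0.2, 70,0.1,0,0.5,0, 70,0,0,0.4,0, 70,0,0,0,0, 70,0,0,0,0]' 15
python3 -c "
from h import *
go(.5987,.2305,.031,69.8)"
```

```text
clock: 10.33
position: [0.5998, 0.2307, 0.082]
ee_rot: [0.568, 3.048, 0.015]
force: [-0.1, 0.2, 0.4]
width: 0.761
t 10.33 pos [0.5998 0.2307 0.082 ] head 68.9 j7 1.01 F [-0.1  0.2  0.4] w 70.0 tilt [ 0.042  0.002 -0.999]
shift units [ 0.072 -0.036  1.272] turn -0.15
```

```bash
python3 -m jog '[70,0.07,-0.03,0.4,0, 70,0,0,0.4,0, 70,0,0,0.4,0, 70,0,0,0.05,0, 38,0,0,0,0, 38,0,0,0,0, 38,0,0,0,0, 38,0,0,0,0, 38,0,0,0,0, 38,0,0,0,0]' 15
python3 -c "
from h import *
go(.5987,.2305,.031,69.8)
print(observe()['joints'].round(2))"
```

```text
clock: 11.17
position: [0.6055, 0.232, 0.0429]
ee_rot: [0.577, 3.034, 0.026]
force: [0.7, -0.4, -2.7]
width: 0.494
t 11.17 pos [0.6055 0.232  0.0429] head 68.5 j7 1.03 F [ 0.7 -0.4 -2.7] w 45.4 tilt [ 0.055  0.007 -0.998]
shift units [ 0.158 -0.105  0.287] turn -0.21
[-0.69  0.69  0.35  1.78 -0.33  0.68  1.03]
```

```bash
python3 -m jog '[38,0,0,-0.4,0, 38,0,0,-0.6,0, 38,0,0,-0.6,0, 38,0,0,-0.5,0, 38,0,0,0,0]' 15
python3 -c "
from h import *
print(tw(.058,-.017))
go(*tw(.058,-.017),.12,94.9)"
```

```text
clock: 11.58
position: [0.5991, 0.2308, 0.1287]
ee_rot: [0.578, 3.038, 0.022]
force: [1.3, 0.7, -2.0]
width: 0.493
[ 0.62063986 -0.08858494]
t 11.58 pos [0.5991 0.2308 0.1287] head 68.5 j7 0.98 F [ 1.3  0.7 -2. ] w 45.4 tilt [ 0.051  0.005 -0.999]
shift units [-3.425 -7.233  0.205] turn -4.4
```

```bash
python3 -m jog '[38,-0.3,-0.6,0,0, 38,-0.34,-0.72,0,0, 38,-0.34,-0.72,0,0, 38,-0.34,-0.72,0,0, 38,-0.34,-0.72,0,0, 38,-0.34,-0.72,0,0, 38,-0.34,-0.72,0,0, 38,-0.34,-0.72,0,0, 38,-0.3,-0.6,0,0, 38,-0.1,-0.2,0,-0.5, 38,0,0,0,-1, 38,0,0,0,-1, 38,0,0,0,-1, 38,0,0,0,-0.5, 38,0,0,0,0, 38,0,0,0,0]' 15
python3 -c "
from h import *
go(*tw(.058,-.017),.07,94.9)"
```

```text
clock: 12.92
position: [0.6155, -0.066, 0.1158]
ee_rot: [-0.097, 3.097, 0.008]
force: [-0.2, -0.6, -2.8]
width: 0.491
t 12.92 pos [ 0.6155 -0.066   0.1158] head 93.6 j7 1.84 F [-0.2 -0.6 -2.8] w 45.2 tilt [ 0.042  0.007 -0.999]
shift units [-0.045 -0.576  1.146] turn -0.22
```

```bash
python3 -m jog '[38,-0.05,-0.5,0,-0.2, 38,0,-0.05,0.2,0, 38,0,0,0.4,0, 38,0,0,0.3,0, 38,0,0,0.25,0, 38,0,0,0,0, 38,0,0,0,0]' 15
python3 -c "
from h import *
go(*tw(.058,-.017),.049,94.9)
s=observe();print('tray',((s['position'][:2]-C)@R.from_euler('z',YAW).as_matrix()[:2,:2]).round(4))
cv2.imwrite('pics/s2.png',cv2.resize(get_image('scene')[170:290,165:345],None,fx=4,fy=4)[:,:,::-1])"
```

```text
clock: 13.5
position: [0.6205, -0.0871, 0.0651]
ee_rot: [-0.114, 3.098, 0.008]
force: [-0.2, 0.1, -0.2]
width: 0.496
t 13.5 pos [ 0.6205 -0.0871  0.0651] head 94.2 j7 1.91 F [-0.2  0.1 -0.2] w 45.6 tilt [ 0.041  0.007 -0.999]
shift units [ 0.016 -0.038  0.403] turn -0.11
tray [ 0.058  -0.0155]
```

View pics/s2.png

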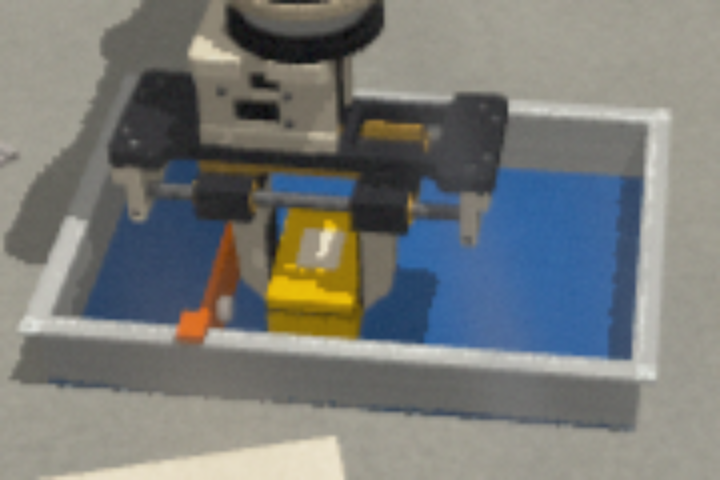

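The yellow box is held lid up in the tray (crop (315,270)) with its far end close to the far wall. The left finger is clear of the divider and stop (220,305). I'll lower it gently until it touches.

```bash
python3 -m jog '[38,0,0,0.12,0, 38,0,0,0.12,0, 38,0,0,0,0]' 15; python3 -m jog '[38,0,0,0.1,0, 38,0,0,0.1,0, 38,0,0,0,0]' 15
```

```text
clock: 13.8
position: [0.6217, -0.0864, 0.056]
ee_rot: [-0.115, 3.097, 0.008]
force: [-0.7, -0.4, -1.6]
width: 0.487
clock: 14.05
position: [0.6226, -0.0861, 0.048]
ee_rot: [-0.115, 3.095, 0.008]
force: [-0.5, -0.0, -1.1]
width: 0.492
```

```bash
python3 -m jog '[38,0,0,0.05,0, 38,0,0,0.04,0, 38,0,0,0,0]' 15; python3 -m jog '[52,0,0,0,0, 55,0,0,0,0, 55,0,0,-0.1,0, 55,0,0,-0.5,0, 55,0,0,-0.6,0, 30,0,0,-0.4,0, 0,0,0,0,0]' 15
python3 -c "
from h import *
print('tgt yellow now ~',tw(.052,-.0155))
go(*tw(.055,.040),.045,94.9)
cv2.imwrite('pics/t2.png',cv2.resize(get_image('top')[145:265,230:390],None,fx=5,fy=5)[:,:,::-1])"
```

```text
clock: 14.3
position: [0.623, -0.0866, 0.0454]
ee_rot: [-0.115, 3.094, 0.008]
force: [0.4, 0.1, -2.1]
width: 0.493
clock: 14.88
position: [0.6201, -0.0873, 0.1119]
ee_rot: [-0.114, 3.095, 0.008]
force: [-0.1, -0.3, -0.2]
width: 0.501
tgt yellow now ~ [ 0.61453369 -0.08760279]
t 14.88 pos [ 0.6201 -0.0873  0.1119] head 94.2 j7 1.89 F [-0.1 -0.3 -0.2] w 46.1 tilt [ 0.044  0.007 -0.999]
shift units [0.155 1.384 1.672] turn -0.11
```

```bash
python3 -m jog '[0,0.1,0.7,0,0, 0,0.05,0.68,0,0, 0,0,0,0.3,0, 0,0,0,0.5,0, 0,0,0,0.5,0, 0,0,0,0.5,0, 0,0,0,0.05,0, 0,0,0,0,0]' 15
python3 -c "
from h import *
s=observe();print('tray',((s['position'][:2]-C)@R.from_euler('z',YAW).as_matrix()[:2,:2]).round(4))
go(*tw(.055,.0),.037,94.9)"
```

```text
clock: 15.6
position: [0.6121, -0.0299, 0.0302]
ee_rot: [-0.115, 3.096, 0.008]
force: [0.5, -0.9, -0.8]
width: 0.003
tray [0.0545 0.0422]
t 15.6 pos [ 0.6121 -0.0299  0.0302] head 94.3 j7 1.83 F [ 0.5 -0.9 -0.8] w 0.3 tilt [ 0.043  0.007 -0.999]
shift units [-0.033 -1.054 -0.172] turn -0.11
```

View pics/t2.png

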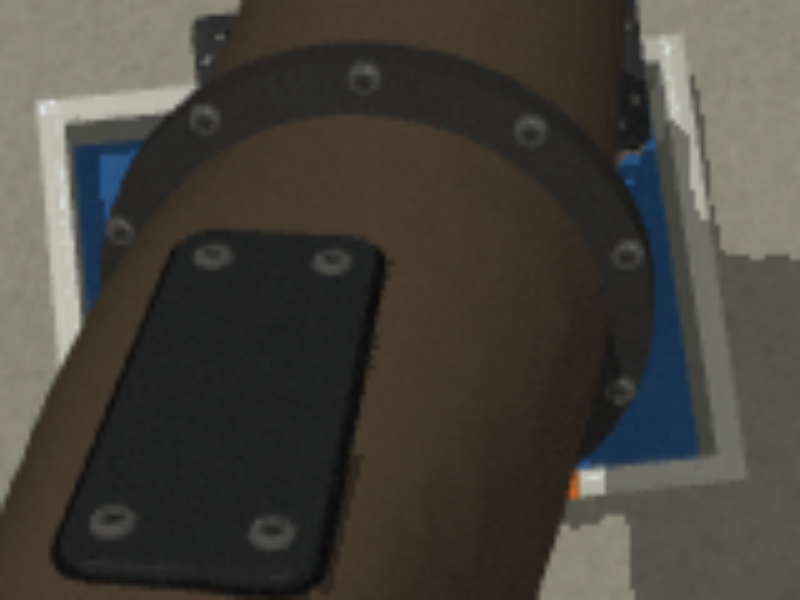

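The arm hides the tray in this top view (7 viewed). I'll push by feel.

```bash
python3 -m jog '[0,0,0,-0.2,0, 0,0,-0.12,0,0, 0,0,-0.12,0,0, 0,0,-0.12,0,0]' 15;python3 -m jog '[0,0,-0.12,0,0, 0,0,-0.12,0,0, 0,0,-0.12,0,0]' 15;python3 -m jog '[0,0,-0.1,0,0, 0,0,-0.1,0,0]' 15
python3 -c "
from h import *
s=observe();print('tray',((s['position'][:2]-C)@R.from_euler('z',YAW).as_matrix()[:2,:2]).round(4))"
```

```text
clock: 15.93
position: [0.6134, -0.045, 0.0408]
ee_rot: [-0.117, 3.095, 0.008]
force: [-0.2, 0.1, -0.1]
width: 0.008
clock: 16.18
position: [0.6159, -0.0609, 0.0431]
ee_rot: [-0.116, 3.091, 0.009]
force: [-0.8, 1.8, 0.1]
width: 0.004
clock: 16.35
position: [0.6168, -0.0699, 0.0435]
ee_rot: [-0.115, 3.091, 0.009]
force: [-0.4, 2.1, 1.4]
width: 0.003
tray [0.0558 0.0019]
```

```bash
J='python3 -m jog'; python3 -m jog '[0,0,-0.05,0,0, 0,0,-0.05,0,0]' 15;python3 -m jog '[0,0,-0.05,0,0, 0,0,-0.05,0,0]' 15;python3 -m jog '[0,0,-0.05,0,0, 0,0,-0.05,0,0]' 15
python3 -c "
from h import *
s=observe();print('tray',((s['position'][:2]-C)@R.from_euler('z',YAW).as_matrix()[:2,:2]).round(4))"
```

```text
clock: 16.52
position: [0.6172, -0.0749, 0.0436]
ee_rot: [-0.114, 3.09, 0.01]
force: [-0.6, 2.9, 0.4]
width: 0.009
clock: 16.68
position: [0.6175, -0.0788, 0.0434]
ee_rot: [-0.115, 3.091, 0.011]
force: [0.7, 2.3, 2.5]
width: 0.004
clock: 16.85
position: [0.6172, -0.0801, 0.0431]
ee_rot: [-0.118, 3.092, 0.016]
force: [-1.8, 10.9, 3.9]
width: 0.007
tray [ 0.0553 -0.0083]
```

```bash
python3 -m jog '[0,0,0.15,0,0, 0,0,0.1,-0.5,0, 0,0,0,-0.6,0, 0,0.1,0,-0.5,0, 0,0.8,-0.45,0,0, 0,0.8,-0.45,0,0, 0,0,0,0,0]' 15
python3 -c "
from h import *
go(*tw(-.015,-.043),.037,94.9)
cv2.imwrite('pics/s3.png',cv2.resize(get_image('scene')[170:290,165:345],None,fx=4,fy=4)[:,:,::-1])"
```

```text
clock: 17.43
position: [0.5468, -0.1125, 0.1047]
ee_rot: [-0.124, 3.093, 0.011]
force: [-1.0, -1.1, -0.1]
width: 0.006
t 17.43 pos [ 0.5468 -0.1125  0.1047] head 94.6 j7 1.95 F [-1.  -1.1 -0.1] w 0.5 tilt [ 0.046  0.009 -0.999]
shift units [ 0.012 -0.219  1.693] turn -0.05
```

View pics/s3.png

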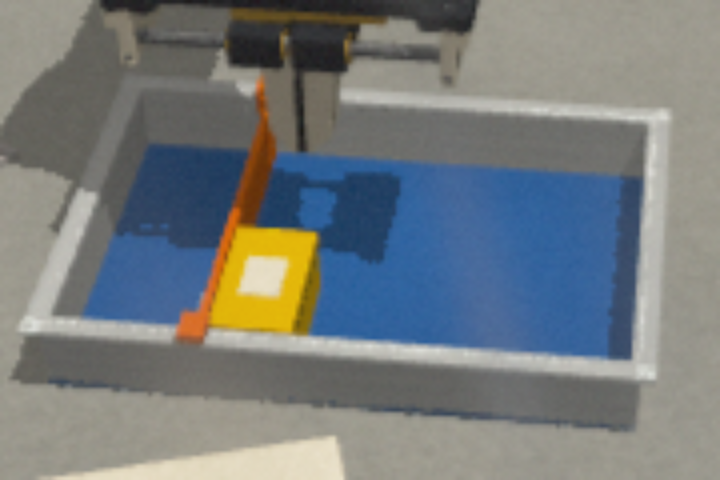

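The yellow box lies flat along the divider (crop (265,280)) with the stop covered. Next I'll push it to the far wall.

```bash
python3 -m jog '[0,0,-0.2,0.5,0, 0,0,0,0.5,0, 0,0,0,0.5,0, 0,0,0,0.1,0, 0,0,0,0,0, 0,-0.1,0,0,0, 0,-0.1,0,0,0]' 15;python3 -m jog '[0,-0.1,0,0,0, 0,-0.1,0,0,0]' 15;python3 -m jog '[0,-0.08,0,0,0, 0,-0.08,0,0,0]' 15
python3 -c "
from h import *
go(*tw(.0105,-.043),.037,94.9)"
```

```text
clock: 18.07
position: [0.5649, -0.118, 0.0414]
ee_rot: [-0.123, 3.086, 0.009]
force: [-0.4, -0.3, 0.4]
width: 0.005
clock: 18.23
position: [0.5719, -0.1173, 0.0427]
ee_rot: [-0.124, 3.09, 0.009]
force: [-17.4, -1.8, 7.9]
width: 0.005
clock: 18.4
position: [0.572, -0.1173, 0.0428]
ee_rot: [-0.122, 3.103, 0.012]
force: [-11.6, -0.6, 7.1]
width: 0.005
t 18.4 pos [ 0.572  -0.1173  0.0428] head 94.5 j7 1.98 F [-11.6  -0.6   7.1] w 0.4 tilt [ 0.036  0.009 -0.999]
shift units [-0.08  -0.038  0.147] turn -0.06
```

```bash
python3 -m jog '[0,0.15,0,0,0, 0,0.15,0,-0.4,0, 0,0,0,-0.6,0, 60,0,0,-0.6,0, 70,0,0,-0.3,0, 70,0,0,0,0]' 15
python3 -c "
from h import *
go(.4596,.2337,.12,110.3)"
```

```text
clock: 18.9
position: [0.5582, -0.1188, 0.1238]
ee_rot: [-0.123, 3.1, 0.011]
force: [0.4, -1.3, 0.9]
width: 0.175
t 18.9 pos [ 0.5582 -0.1188  0.1238] head 94.5 j7 1.95 F [ 0.4 -1.3  0.9] w 16.1 tilt [ 0.038  0.008 -0.999]
shift units [1.762 8.98  0.075] turn -2.63
```

```bash
python3 -m jog '[70,0.1,0.5,-0.1,0, 70,0.15,0.8,0,0, 70,0.17,0.85,0,0, 70,0.17,0.85,0,0, 70,0.17,0.85,0,0, 70,0.17,0.85,0,0, 70,0.17,0.85,0,0, 70,0.17,0.85,0,0, 70,0.17,0.85,0,0, 70,0.17,0.85,0,0, 70,0.13,0.5,0,-0.5, 70,0,0,0,-1, 70,0,0,0,-0.8, 70,0,0,0,0]' 15
python3 - <<'E'
from h import *
go(.4596,.2337,.034,110.3)
t=get_image("top");cv2.imwrite("pics/t3.png",cv2.resize(t[145:265,230:390],None,fx=5,fy=5,interpolation=2)[:,:,::-1])
M=R.from_euler('z',YAW).as_matrix()[:2,:2]
c,m=blob(t,(18,90,60),(32,255,255),(290,150,345,215));w=ray("top",c,.044)
r=cv2.minAreaRect((((w-C)@M)*1000).astype(np.float32));print("yellow tray",r)
E
```

```text
clock: 20.07
position: [0.4621, 0.2377, 0.125]
ee_rot: [-0.51, 3.041, 0.003]
force: [-0.3, 0.4, -0.7]
width: 0.762
t 20.07 pos [0.4621 0.2377 0.125 ] head 109.0 j7 1.39 F [-0.3  0.4 -0.7] w 70.1 tilt [ 0.057  0.012 -0.998]
shift units [ 0.223 -0.057  2.267] turn -0.21
yellow tray ((55.81893539428711, -44.398414611816406), (47.69482421875, 88.30886840820312), 89.75688171386719)
```

View pics/t3.png

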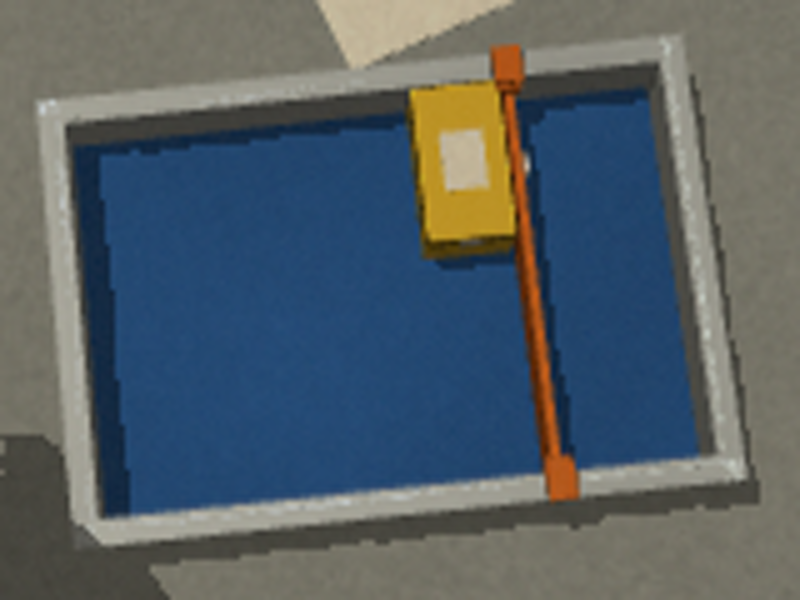

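The yellow box is snug on the far wall and the divider (crop (463,165)), and the stop's stem shows behind the plate (527,163), so it is pressed. Now the white box.

```bash
python3 -m jog '[70,0.1,-0.05,0.4,-0.2, 70,0.1,0,0.5,0, 70,0,0,0.5,0, 70,0,0,0.5,0, 70,0,0,0,0]' 15
python3 -c "
from h import *
go(.4596,.2337,.034,110.3)"
```

```text
clock: 20.53
position: [0.4628, 0.2326, 0.0473]
ee_rot: [-0.502, 3.036, 0.006]
force: [-0.3, -0.3, -0.4]
width: 0.764
t 20.53 pos [0.4628 0.2326 0.0473] head 108.8 j7 1.43 F [-0.3 -0.3 -0.4] w 70.2 tilt [ 0.063  0.015 -0.998]
shift units [0.089 0.054 0.327] turn -0.25
```

```bash
python3 -m jog '[70,0.09,0.05,0.2,-0.25, 70,0.05,0,0.15,0, 70,0,0,0,0, 38,0,0,0,0, 38,0,0,0,0, 38,0,0,0,0, 38,0,0,0,0, 38,0,0,0,0, 38,0,0,0,0]' 15
python3 -c "
from h import *
go(.4596,.2337,.12,110.3)"
python3 -m jog '[38,0,0,-0.4,0, 38,0,0,-0.6,0, 38,0,0,-0.6,0, 38,0,0,-0.6,0, 38,0,0,0,0]' 15
python3 -c "
from h import *
go(*tw(.055,.034),.12,94.9)"
```

```text
clock: 21.28
position: [0.4607, 0.2315, 0.0361]
ee_rot: [-0.518, 3.029, 0.006]
force: [-0.2, 0.5, -2.0]
width: 0.49
t 21.28 pos [0.4607 0.2315 0.0361] head 109.4 j7 1.43 F [-0.2  0.5 -2. ] w 45.1 tilt [ 0.067  0.015 -0.998]
shift units [-0.136  0.045 -2.094] turn -0.15
clock: 21.7
position: [0.4529, 0.2287, 0.1255]
ee_rot: [-0.518, 3.035, 0.002]
force: [1.6, 1.1, -2.2]
width: 0.492
t 21.7 pos [0.4529 0.2287 0.1255] head 109.4 j7 1.4 F [ 1.6  1.1 -2.2] w 45.3 tilt [ 0.062  0.012 -0.998]
shift units [-1.558 -7.619  0.308] turn 2.41
```

```bash
python3 -m jog '[38,-0.1,-0.5,0,0, 38,-0.16,-0.75,0,0, 38,-0.17,-0.82,0,0, 38,-0.17,-0.82,0,0, 38,-0.17,-0.82,0,0, 38,-0.17,-0.82,0,0, 38,-0.17,-0.82,0,0, 38,-0.17,-0.82,0,0, 38,-0.17,-0.6,0,0, 38,-0.1,-0.3,0,0.5, 38,0,0,0,1, 38,0,0,0,0.8, 38,0,0,0,0, 38,0,0,0,0]' 15
python3 -c "
from h import *
go(*tw(.052,.033),.05,94.9)"
```

```text
clock: 22.87
position: [0.608, -0.0272, 0.1229]
ee_rot: [-0.132, 3.084, 0.016]
force: [-0.1, -0.6, -1.9]
width: 0.488
t 22.87 pos [ 0.608  -0.0272  0.1229] head 94.9 j7 1.8 F [-0.1 -0.6 -1.9] w 44.9 tilt [ 0.054  0.013 -0.998]
shift units [ 0.067 -0.321  1.819] turn 0.0
```

```bash
python3 -m jog '[38,0.05,-0.3,0.3,0, 38,0.05,0,0.4,0, 38,0.03,0,0.4,0, 38,0.03,0,0.3,0, 38,0,0,0.2,0, 38,0,0,0,0]' 15; python3 -m jog '[38,0,0,0.1,0, 38,0,0,0.1,0, 38,0,0,0,0]' 15
python3 -c "
from h import *
go(*tw(.052,.032),.041,94.9)"
```

```text
clock: 23.37
position: [0.6048, -0.0325, 0.0552]
ee_rot: [-0.16, 3.084, 0.02]
force: [-0.4, 0.2, -1.3]
width: 0.492
clock: 23.62
position: [0.6054, -0.0308, 0.0472]
ee_rot: [-0.165, 3.083, 0.022]
force: [-0.6, 0.4, -2.7]
width: 0.487
t 23.62 pos [ 0.6054 -0.0308  0.0472] head 96.2 j7 1.86 F [-0.6  0.4 -2.7] w 44.8 tilt [ 0.053  0.017 -0.998]
shift units [-0.092 -0.25   0.156] turn 0.21
```

```bash
python3 -m jog '[38,-0.05,-0.15,0,0.2, 38,0,0,0.06,0, 38,0,0,0.05,0, 38,0,0,0,0]' 15; python3 -m jog '[38,0,0,0.05,0, 38,0,0,0.04,0, 38,0,0,0,0]' 15
python3 -c "
from h import *
go(*tw(.052,.032),.041,94.9)"
```

```text
clock: 23.95
position: [0.61, -0.0372, 0.0441]
ee_rot: [-0.13, 3.082, 0.022]
force: [0.1, 0.0, -2.3]
width: 0.487
clock: 24.2
position: [0.6106, -0.0374, 0.0405]
ee_rot: [-0.129, 3.081, 0.022]
force: [0.6, 0.7, -2.5]
width: 0.492
t 24.2 pos [ 0.6106 -0.0374  0.0405] head 94.8 j7 1.86 F [ 0.6  0.7 -2.5] w 45.2 tilt [ 0.057  0.017 -0.998]
shift units [ 0.007 -0.071 -0.013] turn -0.01
```

```bash
python3 -m jog '[38,0,0,0.03,0, 52,0,0,0,0, 56,0,0,0,0, 56,0,0,-0.1,0, 56,0,0,-0.5,0, 56,0,0,-0.7,0, 30,0,0,-0.4,0, 0,0.05,0.6,0,0, 0,0.05,0.8,0,0, 0,0,0,0.3,0, 0,0,0,0.5,0, 0,0,0,0.5,0, 0,0,0,0.35,0, 0,0,0,0,0]' 15
python3 -c "
from h import *
s=observe();print('tray',((s['position'][:2]-C)@R.from_euler('z',YAW).as_matrix()[:2,:2]).round(4))
go(*tw(.054,.04),.04,94.9)
cv2.imwrite('pics/s4.png',cv2.resize(get_image('scene')[170:290,165:345],None,fx=4,fy=4)[:,:,::-1])"
```

```text
clock: 25.37
position: [0.6067, 0.0211, 0.0496]
ee_rot: [-0.13, 3.068, 0.024]
force: [-0.5, -0.1, 0.1]
width: 0.079
tray [0.0535 0.0935]
t 25.37 pos [0.6067 0.0211 0.0496] head 94.9 j7 1.76 F [-0.5 -0.1  0.1] w 7.3 tilt [ 0.07   0.019 -0.997]
shift units [ 0.002 -1.339  0.222] turn -0.0
```

View pics/s4.png

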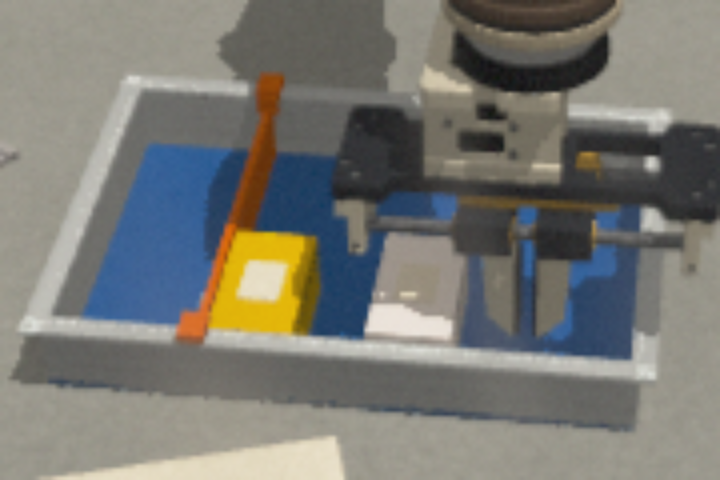

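The white box is flat (crop (415,290)), parallel to the yellow one, and the closing fingers are on its free side. Pushing toward the divider.

```bash
python3 -m jog '[0,0,0,0.2,0, 0,0,-0.12,0,0, 0,0,-0.12,0,0, 0,0,-0.12,0,0, 0,0,-0.12,0,0, 0,0,-0.12,0,0, 0,0,-0.12,0,0, 0,0,-0.12,0,0]' 15;python3 -m jog '[0,0,-0.1,0,0, 0,0,-0.1,0,0]' 15
python3 -c "
from h import *
s=observe();print('tray',((s['position'][:2]-C)@R.from_euler('z',YAW).as_matrix()[:2,:2]).round(4),s['position'])"
```

```text
clock: 26.08
position: [0.6134, -0.0147, 0.0463]
ee_rot: [-0.13, 3.061, 0.027]
force: [-0.2, 1.8, 0.2]
width: 0.007
clock: 26.25
position: [0.6143, -0.0236, 0.0466]
ee_rot: [-0.13, 3.061, 0.027]
force: [0.2, 2.2, 0.5]
width: 0.004
tray [0.0572 0.0482] [ 0.61431479 -0.02364998  0.04657923]
```

```bash
python3 -m jog '[0,0.03,-0.08,0.02,0, 0,0.02,-0.06,0,0]' 15;python3 -m jog '[0,0,-0.05,0,0, 0,0,-0.05,0,0]' 15;python3 -m jog '[0,0,-0.05,0,0]' 15; python3 -m jog '[0,0,-0.05,0,0]' 15
python3 -c "
from h import *
s=observe();print('tray',((s['position'][:2]-C)@R.from_euler('z',YAW).as_matrix()[:2,:2]).round(4),s['position'])"
```

```text
clock: 26.42
position: [0.6132, -0.0305, 0.0456]
ee_rot: [-0.129, 3.06, 0.027]
force: [0.4, 1.6, -0.1]
width: 0.008
clock: 26.58
position: [0.6131, -0.0349, 0.0453]
ee_rot: [-0.129, 3.061, 0.027]
force: [0.5, 2.0, 0.3]
width: 0.006
clock: 26.67
position: [0.6134, -0.0354, 0.0452]
ee_rot: [-0.131, 3.06, 0.03]
force: [0.2, 11.8, 0.4]
width: 0.005
clock: 26.75
position: [0.6134, -0.0353, 0.0451]
ee_rot: [-0.133, 3.061, 0.034]
force: [-2.8, 8.9, 5.2]
width: 0.008
tray [0.0554 0.0367] [ 0.61344198 -0.03533676  0.04510171]
```

Contact came at exactly the expected y. Now push white to the far wall from its near end.

```bash
python3 -m jog '[0,0,0.15,0,0, 0,0,0.1,-0.5,0, 0,0,0,-0.6,0, 0,0.1,0,-0.5,0, 0,0.9,-0.45,0,0, 0,0.9,-0.45,0,0, 0,0,-0.15,0,0, 0,0,0,0,0]' 15
python3 -c "
from h import *
go(*tw(-.022,.000),.04,94.9)"
```

```text
clock: 27.42
position: [0.5329, -0.0759, 0.1039]
ee_rot: [-0.137, 3.062, 0.029]
force: [0.4, -0.8, 0.8]
width: 0.009
t 27.42 pos [ 0.5329 -0.0759  0.1039] head 95.2 j7 1.92 F [ 0.4 -0.8  0.8] w 0.8 tilt [ 0.076  0.023 -0.997]
shift units [-0.035 -0.103  1.604] turn 0.04
```

```bash
python3 -m jog '[0,0.1,-0.1,0.5,0, 0,0.05,0,0.5,0, 0,0,0,0.5,0, 0,0,0,0.1,0, 0,0,0,0,0, 0,-0.1,0,0,0, 0,-0.1,0,0,0]' 15
python3 -m jog '[0,-0.08,0,0,0, 0,-0.08,0,0,0]' 15;python3 -m jog '[0,-0.06,0,0,0, 0,-0.06,0,0,0]' 15
python3 -c "
from h import *
s=observe();print('tray',((s['position'][:2]-C)@R.from_euler('z',YAW).as_matrix()[:2,:2]).round(4),s['position'])"
```

```text
clock: 28.0
position: [0.5428, -0.0784, 0.0399]
ee_rot: [-0.134, 3.059, 0.027]
force: [0.1, -0.1, 0.5]
width: 0.002
clock: 28.17
position: [0.5515, -0.0774, 0.0421]
ee_rot: [-0.135, 3.057, 0.027]
force: [-0.3, 0.1, -0.3]
width: 0.005
clock: 28.33
position: [0.5584, -0.0767, 0.044]
ee_rot: [-0.136, 3.054, 0.027]
force: [0.1, -0.8, -0.2]
width: 0.0
tray [-0.003   0.0001] [ 0.5583514  -0.07673413  0.04397713]
```

```bash
python3 -m jog '[0,-0.06,0,0.03,0, 0,-0.06,0,0.03,0]' 15;python3 -m jog '[0,-0.06,0,0.02,0, 0,-0.05,0,0,0]' 15; python3 -m jog '[0,-0.05,0,0,0]' 15
python3 -c "
from h import *
s=observe();print('tray',((s['position'][:2]-C)@R.from_euler('z',YAW).as_matrix()[:2,:2]).round(4),s['position'])"
```

```text
clock: 28.5
position: [0.5631, -0.0762, 0.0425]
ee_rot: [-0.136, 3.055, 0.027]
force: [-4.0, -0.1, 1.8]
width: 0.005
clock: 28.67
position: [0.5666, -0.0758, 0.0416]
ee_rot: [-0.135, 3.057, 0.027]
force: [-3.4, -0.1, 2.3]
width: 0.004
clock: 28.75
position: [0.5675, -0.0757, 0.0415]
ee_rot: [-0.135, 3.06, 0.028]
force: [-9.7, -1.3, 8.0]
width: 0.005
tray [0.0062 0.0004] [ 0.56753919 -0.07571686  0.04146622]
```

One more row to confirm the stall, then retreat toward the robot and look.

```bash
python3 -m jog '[0,-0.06,0,0,0]' 15; python3 -m jog '[0,0.15,0,0,0, 0,0.15,0,-0.4,0, 0,0,0,-0.6,0, 0,0,0,-0.7,0, 0,0.1,0.5,-0.5,0, 0,0.15,0.8,0,0, 0,0.17,0.85,0,0, 0,0.17,0.85,0,0, 0,0.17,0.85,0,0, 0,0.17,0.85,0,0, 0,0.17,0.85,0,0, 0,0.17,0.8,0,0, 0,0,0.3,0,0, 0,0,0,0,0]' 15
python3 - <<'E'
from h import *
t=get_image("top");s=get_image("scene")
a=cv2.resize(t[145:245,280:380],(560,560),interpolation=2);cv2.imwrite("pics/t5.png",a[:,:,::-1])
cv2.imwrite("pics/s5.png",cv2.resize(s[170:330,165:500],None,fx=2.38,fy=2.38,interpolation=2)[:,:,::-1])
M=R.from_euler('z',YAW).as_matrix()[:2,:2]
c,m=blob(t,(45,100,30),(80,255,255),(70,220,170,290));print("jar cap",ray("top",c,.094).mean(0))
E
```

```text
clock: 28.83
position: [0.5677, -0.0757, 0.0411]
ee_rot: [-0.134, 3.064, 0.029]
force: [-12.8, -1.1, 9.7]
width: 0.008
clock: 30.0
position: [0.4803, 0.1923, 0.1337]
ee_rot: [-0.122, 3.044, 0.034]
force: [0.2, 0.0, 0.3]
width: 0.005Traceback (most recent call last):
  File "<stdin>", line 6, in <module>
  File "h.py", line 14, in blob
    return max(cs,key=cv2.contourArea)[:,0,:],m
           ~~~^^^^^^^^^^^^^^^^^^^^^^^^
ValueError: max() iterable argument is empty
```

View pics/t5.png

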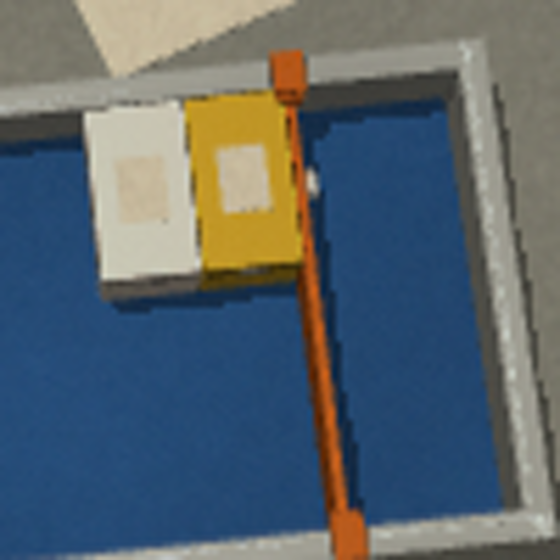

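View pics/s5.png

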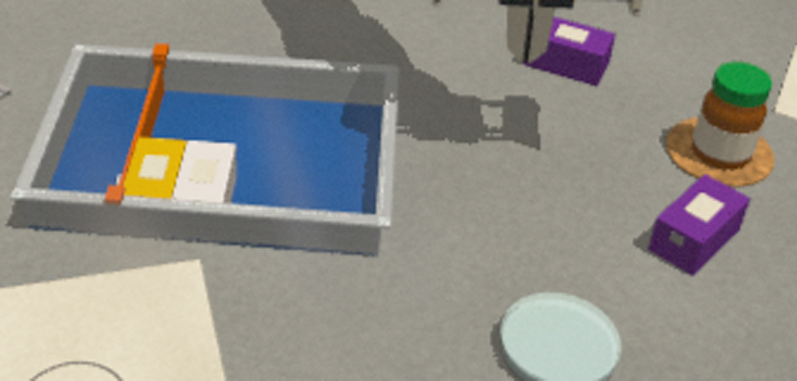

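```bash
python3 -c "
from cell import *
s=observe();print(s['clock'],s['force'],s['position']);print(sign_off())"
```

```text
30.1 [ 0.13025435  0.01867697 -0.12773258] [0.48069804 0.18892702 0.1335558 ]
the job is handed in; nothing more can be done
None
```

The job is done and handed in at 30.1 s, with the arm raised and touching nothing.

- **Jar:** I lifted it out first and stood it on the cork mat. The last scene picture shows it upright, well inside the mat's rim.
- **Yellow box:** It is lid up against the divider and the far wall. It stopped at about 11 N against the divider and 17 N against the far wall. The stop's stem shows behind the divider plate, so the button looks pressed.
- **White box:** It is lid up against the yellow box and the far wall. It stopped at about 12 N against the yellow box, below the 30 N limit, and 13 N against the far wall. The last top view shows no gap between the boxes, and their ends line up.
- **Bystanders:** I steered clear of the wipes tub, scissors, petri dish and purple boxes. I did not measure their positions again afterwards.

**Failed or odd checks:**
- My numeric check of the jar's position on the mat failed because the green-cap mask found nothing in the top view, so that rests on the scene picture alone.
- The colour-mask size of the packed yellow box came out 88 by 48 mm instead of 80 by 45 mm, probably because the mask included its side face. I relied on the stopping forces and the crop instead.
- The tool tilted by about 4–5° over the run from drift, with no visible effect on the result.

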